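Release the chilling balls into the catch tray

ROBOT

A 6-joint arm with a two-finger parallel gripper is mounted at the origin on a cart in front of the work surface, level with it; the furniture and walls round the work are solid. World frame = base frame: x ahead of the robot, y to its left, z up, the work surface at z = 0. Lengths are in m, angles in rad, forces in N, time in s.
With the tool pointing down it reaches from about 0.325 to 0.75 m from the base axis. Payload 7.6 kg.
Tool frame: the origin (TCP) lies at the very end of the fingers, on their centre line; the grasp point (between the pads) lies 19 mm behind it; z points along the fingers, y is the line along which they close (so a half turn about z gives the same grasp; the last joint's range is limited). The gripper opens to 85 mm and grips with 20 to 120 N. Pads are 22 mm wide; open, the fingers measure 114 mm over their backs; the gripper's body (76 mm by 85 mm) begins 54 mm behind the grasp point. The pads swing forward as they close: fully open they stand 13 mm farther back than shut.
Start: joints at [1.077, 0.052, 1.401, -0, 1.689, -0.07], TCP at [0.216, 0.479, 0.231] pointing down, gripper open.
Joint ranges: [-2.9, 2.9], [-0.91, 2.17], [0.12, 2.37], [-1.06, 4.2], [0.26, 2.73], [-2.93, 2.93]. Speed limits (rad/s): [2.57, 2.57, 3.01, 3.14, 3.14, 3.14].

INTERFACE

Orientations are given as a unit quaternion [w, x, y, z].
In Python, from plant import * gives the robot as it stands.
- The arm moves only by the tool arm_command, never from a script. Its argument "plan" is a list of rows, each a list of 5 numbers: the closure, from 0 (fully open) to 1 (shut), then the shift along the tool's x, y, z in cm, then the turn about the tool's z in rad. A call has 1 to 20 rows; each row shifts and turns the commanded pose from where the row before left it, along the tool's axes as they then stand; what a row does not reach is not made up. A row lasts 1/8 s, in which the tool goes at most 62.5 mm and 10.7 degrees, less where a joint would pass 70% of its speed; a pose out of reach is approached as far as the arm can. A call with a gripper value outside its range is refused whole. The fingers move at their own pace and stop on an object; "grip_force" is the grip in N (left out, the last holds). Time passes only in rows, so rows that do not move let the fingers close. It gives the time, the measured TCP pose, the force, the opening and the grip force at its end, in the units of the state.
- state(): the state, without advancing time (a new reading comes with each control period).
- read_camera(name): name is "scene" or "top" or "wrist"; returns the picture (400x640x3 uint8, red, green, blue); there is no depth.
- camera_params(name): a dict with "vfov" (degrees; the focal length in pixels is half the picture's height over the tangent of half this angle, whatever the lens; pixels are square), "cx", "cy" (the principal point, pixels), "dist" ([k1, k2, p1, p2, k3] as OpenCV has them; the pictures are not rectified), "eye" and "attitude" of the camera in the world; the wrist camera has in their place "hand_eye" (4x4, takes a point from camera to tool coordinates, whose origin is the TCP and whose axes are the flange's). Camera axes: x right, y up, looking along -z (the intrinsics and any distortion apply to the point x, -y, -z); pixel columns grow to the right and rows downward; lengths in m; the calibration is good to about 2 mm. A picture is of the moment at which its call begins: read the wrist's pose just before it. camera_params takes no time and is no camera call.
- hand_in(): hands the job in; it is judged then, once.
The state is a dict: "t": time; "qpos": joint angles; "qvel": joint speeds; "joint_torque": joint torques, N m; "tool_pos": TCP position; "orientation": TCP orientation; "ft_force": force on the tool from outside, world axes, zero at the start; "moment": the same for the moment, N m; "opening": finger opening in m; "grip_force": force on a finger pad.
Only numpy, scipy, OpenCV 4.12 (cv2) and the standard library are available. Lean on these libraries where they do the work, as an engineer would, in place of code of your own. Each camera call takes 0.05 s, during which the arm holds its last target. There are 200 camera calls.

TASK

Using only the fingertips and without grasping or lifting anything, push the white catch tray fully home against its back stop under the chute's spout, and only then press the red pad of the rocking lever down so that the gate lifts and all three copper balls roll into the tray. Let the lever come back up and leave the balls in the tray, without touching the balls or disturbing the jigger, the dropper bottle and the bottle stopper beside the dispenser.

Things in the scene. Friction and masses are not known exactly. Their poses are not given: they have to be found in the camera images.
- dispenser: Fixed ball dispenser: dark wood base, sloping aluminium chute on posts; 152 mm (x) by 255 mm (y). Origin on the worktop, z up. In its frame the chute's centre line is x = +60 mm, from its closed upper end at y = +115 mm down to the spout at y = -45 mm; top edge 94 mm high. The lever lies along x at y = +20 mm; pivot at x = -15 mm, 98 mm high, between steel cheeks 110 mm high.
- spout (a point): Middle of the chute floor at its open lower end (the spout), fixed to the dispenser, 56 mm above the worktop. When the tray is home the spout reaches 11 mm over its inside, 12 mm clear above its rim.
- tray_home (a point): Fixed point on the worktop where the tray's origin stands when it is fully home (dispenser x = +45, y = -80 mm). Guide strips 14 mm high run along the dispenser's x on both sides of the tray, from x = -57 to +93 mm, with a back stop 22 mm high across their far end, its face at x = +87 mm.
- tray: White loose catch tray, open on top, cork floor, 84 mm (x) by 100 mm (y), 40 mm high, walls 4 mm, inner floor 6 mm up, 0.17 to 0.35 kg. Origin at the centre of its underside, axes parallel to the dispenser's. It starts between the guides (2.5 mm play a side), pulled out 40 to 65 mm towards the robot, and slides along the dispenser's +x until its far wall meets the back stop.
- tray_front (a point): Middle of the outside of the tray's near wall (the wall facing the dispenser's -x), 20 mm above the worktop: where to push, in the dispenser's +x direction.
- lever_pad (a point): Centre of the top of the red round pad (34 mm across, 8 mm thick) on the near end of the rocking lever; 106 mm above the worktop at rest, 80 mm from the pivot on the dispenser's -x side. Pressed fully down it sinks about 36 mm and moves about 5 mm along the dispenser's +x, tilting with the lever.
- lever (a joint): Angle of the rocking lever: 0 at rest (black gate shut across the chute), 0.46 rad at its stop (gate fully lifted). Pressing the pad down raises it. Above about 0.34 rad the gate, which is on the other end, clears the balls. A spring returns it: about 4 N on the pad to start, about 7 N at the stop.
- ball_1_center (a point): Centre of a loose copper-coloured steel ball, 25 mm across, 64 g. At the start it lies in the chute behind the gate (first, against the gate). Freed, it rolls down the chute by itself in about a second.
- ball_2_center (a point): Centre of a loose copper-coloured steel ball, 25 mm across, 64 g. At the start it lies in the chute behind the gate (second in line). Freed, it rolls down the chute by itself in about a second.
- ball_3_center (a point): Centre of a loose copper-coloured steel ball, 25 mm across, 64 g. At the start it lies in the chute behind the gate (third, uppermost). Freed, it rolls down the chute by itself in about a second.
- jigger: Bystander, loose, to be left alone: steel double measuring cup, hourglass shaped, 45 mm across, 80 mm tall; origin at centre of its underside.
- bitters: Bystander, loose, to be left alone: small brown dropper bottle with black dropper cap, 34 mm across, 102 mm tall; origin at centre of its underside.
- wine_stopper: Bystander, loose, to be left alone: bottle stopper, chrome ball below, black grip above, 36 mm across, 65 mm tall; origin at centre of its underside.
Things that resemble listed ones, but are neither listed nor needed, are in the scene too. Several things have the shape of the tray; the one meant has the colours described above.

How it is judged:
By the outcome, as a careful person would: the job done as asked, in the order asked, and still so for the second after the job is handed in, with the robot touching nothing.
It also fails if it takes over 48 s, if anything falls off the work surface, if the arm or the gripper's body presses on something with over 40 N, if the wrist force passes 120 N, or if a joint passes its speed limit or range.

## Working session

There is one attempt and no reset: what is moved stays moved. The work goes in short steps, Python scripts to look and compute and a tool call to move; the robot and the scene stay as the last step left them, time stands still between calls to the robot, and variables do not carry over. Pictures are saved under pics/ and viewed, at most 10 in all, crops included, and the job is handed in when it is done.

Besides the shell and the picture viewer there is one more tool, called after "Request:" as a command line: name --pt "numbers of a row" for each row, then --argument value for the rest. arm_command: Moves the arm, as the interface text tells. Its arguments: {"type":"object","properties":{"plan":{"type":"array","items":{"type":"array","items":{"type":"number"}}},"grip_force":{"type":"number"}},"required":["plan"]}

```bash
mkdir -p pics; ls; python3 - <<'E'
from plant import *
import cv2,numpy as np
for n in("scene","top"):
    im=read_camera(n); cv2.imwrite(f"pics/{n}0.png",im[:,:,::-1]); print(n,camera_params(n))
print(camera_params("wrist")); print(state())
E
```

```text
pics
scene {'vfov': 51.84812356205876, 'cx': 318.1046823133568, 'cy': 199.01005410791413, 'dist': array([0.01336188, 0.        , 0.        , 0.        , 0.        ]), 'eye': array([-0.01136425, -0.72824206,  0.73239863]), 'attitude': array([ 0.84451225,  0.44419296, -0.1289683 , -0.26992379])}
top {'vfov': 55.11642077494787, 'cx': 325.8255926546834, 'cy': 198.96516081161727, 'dist': array([-0.08394171,  0.        ,  0.        ,  0.        ,  0.        ]), 'eye': array([0.37036882, 0.04238817, 1.02796564]), 'attitude': array([ 0.71231267,  0.05671133, -0.04656665, -0.69801579])}
{'vfov': 59.062154321990775, 'cx': 323.09629147807027, 'cy': 197.98363356705713, 'dist': array([-0.02386048,  0.        ,  0.        ,  0.        ,  0.        ]), 'hand_eye': array([[-3.51138151e-04,  9.47184633e-01,  3.20688553e-01,
         8.30232070e-02],
       [ 9.99999918e-01,  3.96515454e-04, -7.61961153e-05,
        -4.62893252e-04],
       [-1.99329757e-04,  3.20688500e-01, -9.47184695e-01,
        -1.43152049e-01],
       [ 0.00000000e+00,  0.00000000e+00,  0.00000000e+00,
         1.00000000e+00]])}
{'t': 0.1, 'qpos': array([ 1.07671684e+00,  5.27744720e-02,  1.40162754e+00, -3.11556686e-05,
        1.68856244e+00, -7.03078332e-02]), 'qvel': array([ 0.00105488, -0.00056459, -0.00259652, -0.00254662, -0.00139796,
       -0.00202555]), 'joint_torque': array([ 1.31293509e-03, -3.82580137e+01, -3.60985565e+01, -2.62420195e-05,
        4.72617146e-03, -4.67981195e-06]), 'tool_pos': array([0.21574789, 0.47833558, 0.23055408]), 'orientation': array([-1.76138428e-04,  2.10305655e-01,  9.77635444e-01, -6.63077873e-04]), 'ft_force': array([ 1.16825473, -0.68332301, -0.59707267]), 'moment': array([-0.00043943,  0.0058442 , -0.00126371]), 'grip_force': 0.0, 'opening': 0.08545218492573993}
```

View pics/scene0.png

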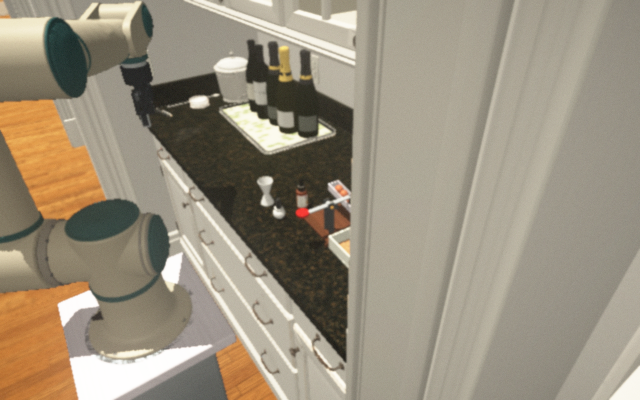

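View pics/top0.png

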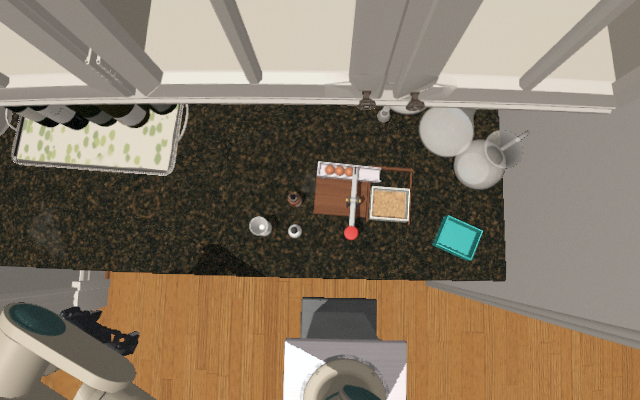

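Top view: white tray with cork floor at (390,204), which is the wanted one. Look-alikes are the teal tray at (458,238), the patterned serving tray at (95,140) and the white plates at (446,131) and (480,165). The red pad is at (351,233), the balls at (330–350,170), the jigger at (260,226), the bitters at (295,199) and the stopper at (295,231).

```bash
cat > h.py <<'E'
from plant import *
import cv2,numpy as np
from scipy.spatial.transform import Rotation as R
def cam(n,s=None):
    p=camera_params(n); f=200/np.tan(np.radians(p['vfov'])/2)
    K=np.array([[f,0,p['cx']],[0,f,p['cy']],[0,0,1]])
    if n=='wrist':
        T=np.eye(4);q=s['orientation'];T[:3,:3]=R.from_quat(np.roll(q,-1)).as_matrix();T[:3,3]=s['tool_pos']
        M=T@p['hand_eye'];A,e=M[:3,:3],M[:3,3]
    else: A=R.from_quat(np.roll(p['attitude'],-1)).as_matrix();e=p['eye']
    return K,np.array(p['dist'],float),A,e
def ray(c,px):
    K,d,A,e=c; u=cv2.undistortPoints(np.array(px,float).reshape(-1,1,2),K,d).reshape(-1,2)
    return np.c_[u[:,0],-u[:,1],-np.ones(len(u))]@A.T
def onz(c,px,z):
    r=ray(c,px); return c[3]+r*((z-c[3][2])/r[:,2])[:,None]
def proj(c,X):
    K,d,A,e=c; Y=(np.atleast_2d(X)-e)@A; Y=Y*[1,-1,-1]
    return cv2.projectPoints(Y,np.zeros(3),np.zeros(3),K,d)[0].reshape(-1,2)
def red(im):
    i=im.astype(int); m=((i[...,0]>150)&(i[...,1]<60)&(i[...,2]<60)).astype(np.uint8)
    n,l,s,c=cv2.connectedComponentsWithStats(m); k=1+s[1:,4].argmax(); return c[k],s[k]
E
python3 - <<'E'
from h import *
im=cv2.imread('pics/top0.png')[:,:,::-1]; c=cam('top')
p,s=red(im); print('pad top',p,s,onz(c,p,.104))
im2=cv2.imread('pics/scene0.png')[:,:,::-1]; p2,s2=red(im2); c2=cam('scene'); print('pad scene',p2,onz(c2,p2,.104))
# cork floor
h=cv2.cvtColor(im,cv2.COLOR_RGB2HSV)
cork=cv2.inRange(h,(8,50,140),(25,160,255)); cork[:180]=0;cork[230:]=0;cork[:,:360]=0;cork[:,420:]=0
cork=cv2.morphologyEx(cork,cv2.MORPH_OPEN,np.ones((3,3)))
r=cv2.minAreaRect(cv2.findNonZero(cork)); b=cv2.boxPoints(r); print('cork',r)
print(onz(c,b,.006))
w=cv2.inRange(h,(0,0,150),(179,45,255)); w[:181]=0;w[226:]=0;w[:,:366]=0;w[:,414:]=0
r=cv2.minAreaRect(cv2.findNonZero(w|cork)); print('rim',r); B=onz(c,cv2.boxPoints(r),.04); print(B, np.linalg.norm(B-np.roll(B,1,0),axis=1),B.mean(0))
crop=cv2.resize(im[150:260,230:430],None,fx=4,fy=4,interpolation=cv2.INTER_CUBIC); cv2.imwrite('pics/crop0.png',crop[:,:,::-1])
for n,px,z in(('jig',(260,226),.08),('bit',(295,199),.1),('stop',(295,231),.06)): print(n,onz(c,[px],z))
print('cab edge',[onz(c,[(351,108)],z) for z in(0,.4,.5)])
E
```

```text
pad top [357. 234.] [357 233   1   3   3] [[ 0.42257034 -0.01965009  0.104     ]]
pad scene [301.05769231 213.17307692] [[ 0.42040203 -0.00653017  0.104     ]]
cork ((388.7853088378906, 203.79116821289062), (32.51932144165039, 26.460294723510742), 4.398705005645752)
[[ 0.47767822 -0.06472347  0.006     ]
 [ 0.54946686 -0.06993031  0.006     ]
 [ 0.5443513  -0.15783822  0.006     ]
 [ 0.47259145 -0.15174939  0.006     ]]
rim ((389.4260559082031, 200.68289184570312), (39.48545837402344, 38.11313247680664), 3.5763344764709473)
[[ 0.46685095 -0.0533636   0.04      ]
 [ 0.5671297  -0.05910636  0.04      ]
 [ 0.56262551 -0.16278979  0.04      ]
 [ 0.46235047 -0.15553522  0.04      ]] [0.10227069 0.10044306 0.10378122 0.10053713] [ 0.51473916 -0.10769874  0.04      ]
jig [[0.43868901 0.21978763 0.08      ]]
bit [[0.50532126 0.13275554 0.1       ]]
stop [[0.42941969 0.13400225 0.06      ]]
cab edge [array([[ 0.78239767, -0.00674784,  0.        ]]), array([[0.6220698 , 0.01237187, 0.4       ]]), array([[0.58198784, 0.0171518 , 0.5       ]])]
```

View pics/crop0.png

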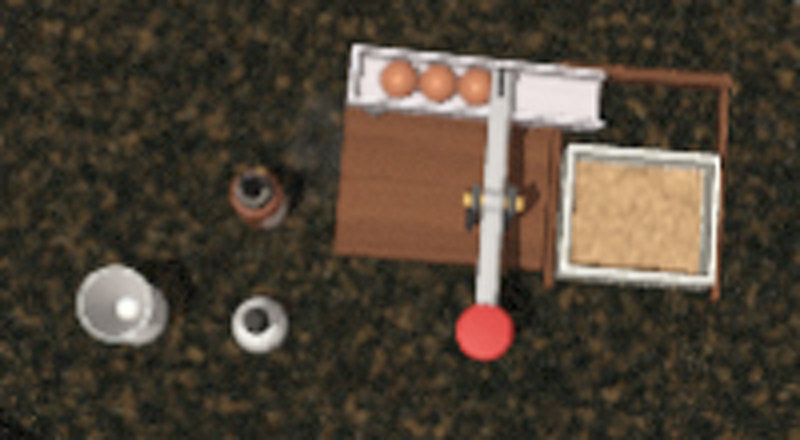

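The crop shows the white tray with the cork floor, with rim corners at crop (567,144), (721,155), (714,291) and (556,280). It lies between wooden guides and is pulled out. The red pad is at crop (485,332), and the three balls are in the chute at about (437,82).

```bash
python3 - <<'E'
from h import *
c=cam('top')
g=lambda P:(np.array(P,float)+.5)/4-.5+[230,150]
B=onz(c,g([(567,144),(721,155),(714,291),(556,280)]),.04);print('rim',B,np.linalg.norm(B-np.roll(B,-1,0),axis=1))
pad=onz(c,g([(485,332)]),.106)[0]; piv=onz(c,g([(493,203)]),.104)[0]; le=onz(c,g([(502,70)]),.106)[0]
bk=onz(c,g([(733,76),(570,66)]),.022); base=onz(c,g([(348,70),(335,252)]),.02)
print('pad',pad,'piv',piv,np.linalg.norm(pad-piv),'back',bk)
ctr=B.mean(0); print('tray ctr',ctr)
for n,v in(('rimL',B[0]-B[3]),('rimR',B[1]-B[2]),('lever',le-pad)): print(n,np.degrees(np.arctan2(v[1],v[0])))
for n,v in(('rimF',B[0]-B[1]),('rimN',B[3]-B[2]),('back',bk[1]-bk[0])): print(n,np.degrees(np.arctan2(-v[0],v[1])))
yaw=np.radians(-4); Rz=R.from_euler('z',yaw).as_matrix()
o=pad-Rz@[-95,20,106]*1 if 0 else pad-Rz@np.array([-.095,.020,.106]); print('origin',o)
print('tray in disp (mm)',1e3*(Rz.T@(ctr-o)),'back in disp',1e3*(bk-o)@Rz)
E
```

```text
rim [[ 0.55330236 -0.06036871  0.04      ]
 [ 0.54798862 -0.16144098  0.04      ]
 [ 0.45861962 -0.1559823   0.04      ]
 [ 0.46386057 -0.05361924  0.04      ]] [0.10121185 0.08953555 0.10249714 0.08969609]
pad [ 0.42546975 -0.00477597  0.106     ] piv [ 0.50408333 -0.0087911   0.104     ] 0.07874145914744936 back [[ 0.6053474  -0.17395796  0.022     ]
 [ 0.60995898 -0.06411472  0.022     ]]
tray ctr [ 0.50594279 -0.10785281  0.04      ]
rimL -4.315487951778817
rimR -3.4952990127088692
lever -3.0473703843054536
rimF -3.0094753831359715
rimN -2.930961578538195
back -2.4040529930820482
origin [ 5.18843200e-01 -3.13541133e-02 -1.38777878e-17]
tray in disp (mm) [ -7.53270255 -77.21223487  40.        ] back in disp [[  96.2410167  -136.22224617   22.        ]
 [  93.17908546  -26.32488613   22.        ]]
```

Request:
arm_command --pt "1 0 0 0 -0.18" --pt "1 0 0 0 -0.18" --pt "1 -1.8 -4.7 0 0" --pt "1 -1.8 -4.7 0 0" --pt "1 -1.8 -4.7 0 0" --pt "1 -1.8 -4.7 0 0" --pt "1 -1.8 -4.7 0 0" --pt "1 -1.8 -4.7 0 0" --pt "1 -1.8 -4.7 0 0" --pt "1 -1.8 -4.7 0 0" --pt "1 -1.8 -4.7 0 0" --pt "1 -1.8 -4.7 0 0" --pt "1 -1.8 -4.7 0 0" --pt "1 -1.8 -4.7 0 0" --pt "1 0 0 0 0"

```text
t: 1.98
tool_pos: [0.3954, -0.1004, 0.2304]
orientation: [-0.001, 0.034, 0.999, 0.0]
ft_force: [-0.4, 0.9, -0.5]
opening: -0.0001
grip_force: 0.0
```

```bash
python3 - <<'E'
from h import *
s=state(); im=read_camera('wrist'); cv2.imwrite('pics/w1.png',im[:,:,::-1]); np.save('w1.npy',s,allow_pickle=True)
print(s['t'],s['tool_pos'],s['orientation'],s['ft_force'],s['opening'])
E
```

```text
1.975 [ 0.3953995  -0.10037922  0.23044493] [-9.57423170e-04  3.41639440e-02  9.99415771e-01  1.55635866e-04] [-0.37232858  0.94546843 -0.48355086] -9.531652339496172e-05
```

View pics/w1.png

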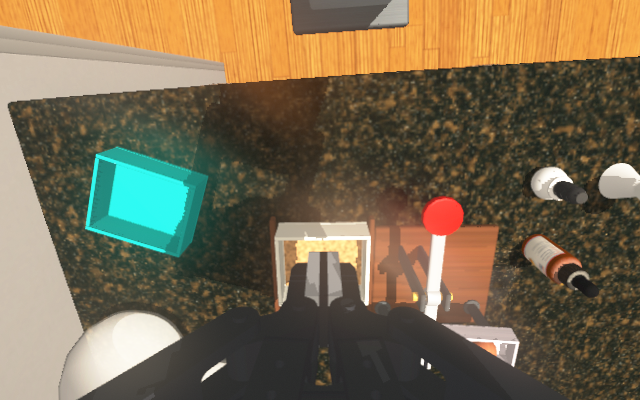

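The wrist view shows the tray's near wall with its rim from (276,223) to (371,223), the red pad at (443,216), the teal tray at left and the bystanders at right.

```bash
python3 - <<'E'
from h import *
s=np.load('w1.npy',allow_pickle=True).item(); c=cam('wrist',s)
im=cv2.imread('pics/w1.png')[:,:,::-1]; p,st=red(im); print(p,st,'pad',onz(c,p,.105))
B=onz(c,[(276,223),(371,223)],.04); print(B,np.linalg.norm(B[0]-B[1]),np.degrees(np.arctan2(-(B[1]-B[0])[0],(B[1]-B[0])[1])))
print('pad width',onz(c,[(st[0],p[1]),(st[0]+st[2],p[1])],.106))
print('guide ends',onz(c,[(272,217),(374,217)],.014))
q=s['orientation'];print(R.from_quat(np.roll(q,-1)).as_matrix())
E
```

```text
[433.06521739 203.59782609] [422 196  32  24  92] pad [[ 0.41382411 -0.01264435  0.105     ]]
[[ 0.44835288 -0.15248895  0.04      ]
 [ 0.45503177 -0.05559392  0.04      ]] 0.09712494396008385 -3.943110660046395
pad width [[ 0.41282973 -0.02188973  0.106     ]
 [ 0.41462041  0.00399778  0.106     ]]
guide ends [[ 0.45155239 -0.16055149  0.014     ]
 [ 0.4592359  -0.04906413  0.014     ]]
[[-9.97663817e-01  6.82882669e-02 -1.90309336e-03]
 [ 6.82876709e-02  9.97665601e-01  3.76508581e-04]
 [ 1.92436190e-03  2.45671175e-04 -9.99998118e-01]]
```

Request:
arm_command --pt "1 0 -0.5 5 0" --pt "1 0 0 5 0" --pt "1 0 0 5 0" --pt "1 0 0 3 0" --pt "1 0 0 2.2 0" --pt "1 0 0 0 0" --pt "1 -1 0 0 0" --pt "1 -1 0 0 0" --pt "1 -1 0 0 0" --pt "1 -0.5 0 0 0" --pt "1 -0.5 0 0 0" --pt "1 0 0 0 0"

```text
t: 3.52
tool_pos: [0.4352, -0.1056, 0.0292]
orientation: [-0.0, 0.032, 0.999, 0.0]
ft_force: [-0.6, -0.4, 0.4]
opening: 0.0001
grip_force: 0.0
```

Request:
arm_command --pt "1 -0.5 0 0 0" --pt "1 -0.5 0 0 0" --pt "1 -0.5 0 0 0" --pt "1 -0.5 0 0 0" --pt "1 -0.5 0 0 0" --pt "1 -0.5 0 0 0" --pt "1 -0.5 0 0 0" --pt "1 -0.5 0 0 0"

```text
t: 4.53
tool_pos: [0.4753, -0.1081, 0.0292]
orientation: [-0.0, 0.032, 0.999, 0.0]
ft_force: [-2.1, -0.2, 0.7]
opening: -0.0003
grip_force: 0.8
```

Request:
arm_command --pt "1 -0.3 0 0 0" --pt "1 -0.3 0 0 0" --pt "1 -0.3 0 0 0" --pt "1 -0.3 0 0 0" --pt "1 0 0 0 0"

```text
t: 5.15
tool_pos: [0.4874, -0.1089, 0.0294]
orientation: [0.0, 0.032, 0.999, 0.0]
ft_force: [-0.4, -0.2, 0.1]
opening: 0.0003
grip_force: 0.0
```

Request:
arm_command --pt "1 -0.3 0 0 0" --pt "1 -0.3 0 0 0" --pt "1 0 0 0 0"

```text
t: 5.52
tool_pos: [0.4933, -0.1093, 0.0293]
orientation: [0.0, 0.032, 0.999, 0.0]
ft_force: [-0.9, 0.1, -0.6]
opening: 0.0002
grip_force: 0.0
```

Request:
arm_command --pt "1 -0.2 0 0 0" --pt "1 -0.2 0 0 0" --pt "1 0 0 0 0"

```text
t: 5.9
tool_pos: [0.4972, -0.1095, 0.0293]
orientation: [0.0, 0.032, 0.999, 0.0]
ft_force: [-0.7, 0.2, -0.9]
opening: 0.0002
grip_force: 0.0
```

Request:
arm_command --pt "1 -0.2 0 0 0" --pt "1 -0.2 0 0 0"

```text
t: 6.15
tool_pos: [0.501, -0.1098, 0.0292]
orientation: [-0.0, 0.032, 0.999, 0.0]
ft_force: [-2.5, -0.7, 0.9]
opening: -0.0002
grip_force: 0.8
```

Request:
arm_command --pt "1 -0.2 0 0 0" --pt "1 -0.2 0 0 0"

```text
t: 6.4
tool_pos: [0.5051, -0.11, 0.0293]
orientation: [-0.0, 0.032, 0.999, 0.0]
ft_force: [-1.1, -0.3, 0.6]
opening: 0.0
grip_force: 0.8
```

```bash
python3 - <<'E'
from h import *
s=state(); im=read_camera('top'); cv2.imwrite('pics/t2.png',cv2.resize(im[150:260,290:430],None,fx=5,fy=5,interpolation=cv2.INTER_CUBIC)[:,:,::-1]); print(s['t'],s['ft_force'])
E
```

```text
6.4 [-1.11259306 -0.31042299  0.57879634]
```

View pics/t2.png

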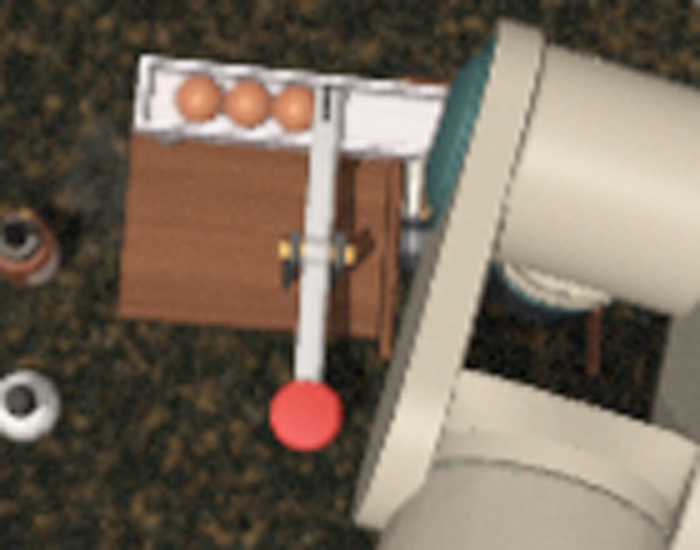

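The arm hides the tray itself. The pad is at (306,415), and the balls are still behind the gate. I'll push on until I feel the stop.

Request:
arm_command --pt "1 -0.2 0 0 0" --pt "1 -0.1 0 0 0"

```text
t: 6.7
tool_pos: [0.5074, -0.1104, 0.0292]
orientation: [-0.001, 0.032, 0.999, -0.0]
ft_force: [-8.2, -1.3, 5.2]
opening: 0.0001
grip_force: 3.8
```

Request:
arm_command --pt "1 -0.15 0 0 0" --pt "1 -0.15 0 0 0"

```text
t: 6.95
tool_pos: [0.5076, -0.1105, 0.0291]
orientation: [-0.005, 0.032, 0.999, 0.0]
ft_force: [-26.3, -0.1, 18.4]
opening: -0.0002
grip_force: 13.2
```

Request:
arm_command --pt "1 -0.15 0 0 0" --pt "1 -0.15 0 0 0"

```text
t: 7.2
tool_pos: [0.5077, -0.1105, 0.0291]
orientation: [-0.009, 0.032, 0.999, 0.0]
ft_force: [-42.8, 2.1, 29.6]
opening: 0.0007
grip_force: 21.8
```

Request:
arm_command --pt "1 0.5 0 0 0" --pt "1 1 0 0 0" --pt "1 3 0 0 0" --pt "1 5 0 0 0" --pt "1 2 0 -5 0" --pt "1 0 0 -5 0" --pt "1 0 0 -5 0" --pt "1 0 3 -4 0" --pt "1 0 4 0 0" --pt "1 0 0 0 0"

```text
t: 8.45
tool_pos: [0.4039, -0.0317, 0.2199]
orientation: [0.001, 0.03, 1.0, 0.0]
ft_force: [0.7, -0.7, -0.2]
opening: 0.0001
grip_force: 0.0
```

```bash
python3 - <<'E'
from h import *
im=read_camera('top'); cv2.imwrite('pics/t3.png',cv2.resize(im[150:260,290:430],None,fx=5,fy=5,interpolation=cv2.INTER_CUBIC)[:,:,::-1])
s=state(); im=read_camera('wrist'); cv2.imwrite('pics/w3.png',im[:,:,::-1]); np.save('w3.npy',s,allow_pickle=True); print(s['t'],s['tool_pos'],s['ft_force'])
E
```

```text
8.5 [ 0.40368486 -0.03277193  0.21940887] [-0.26662916 -1.01454198 -0.4596491 ]
```

View pics/w3.png

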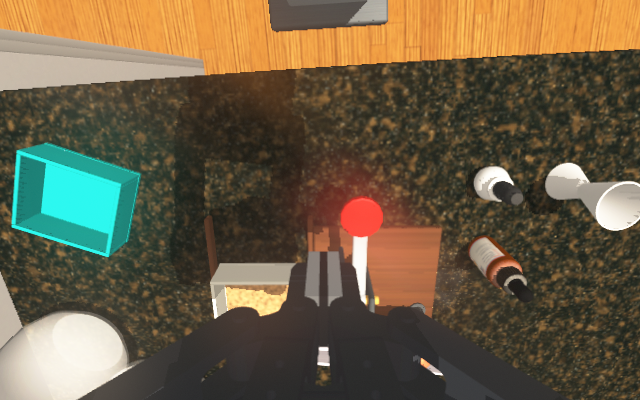

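View pics/t3.png

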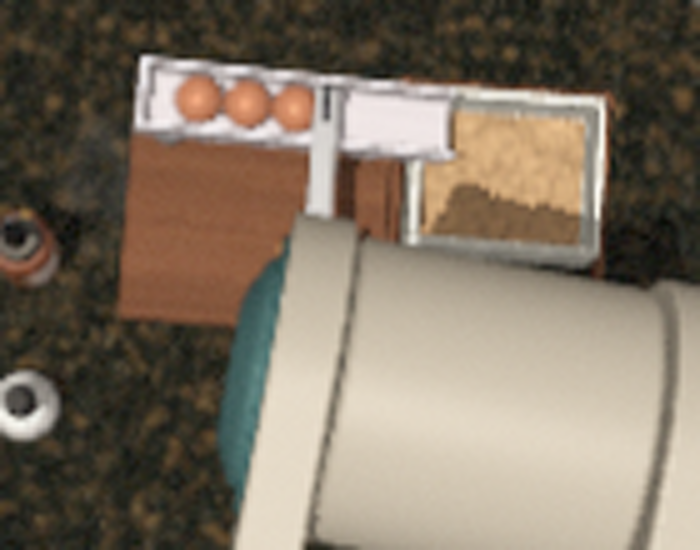

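The tray's far rim (top crop about (460–607,95–110)) now meets the back stop, and the spout at (450,130) overlaps its inside. In the wrist view the pad's centre is at (362,217) and the near rim is at about row 265.

```bash
python3 - <<'E'
from h import *
s=np.load('w3.npy',allow_pickle=True).item(); c=cam('wrist',s)
P=onz(c,[(362,217),(341,217),(383,217)],.106); print(P)
print('w1',onz(cam('wrist',np.load('w1.npy',allow_pickle=True).item()),[(443,216)],.106))
M=R.from_quat(np.roll(s['orientation'],-1)).as_matrix(); print((np.array([.423,P[0,1],.106])-s['tool_pos'])@M*100)
t=onz(c,[(213,265),(303,263)],.04);print('near rim',t)
E
```

```text
[[ 0.42507537 -0.00388826  0.106     ]
 [ 0.42405867 -0.02027849  0.106     ]
 [ 0.42609573  0.01251738  0.106     ]]
w1 [[ 0.42480333 -0.00447998  0.106     ]]
[-1.73700759  3.00278369 11.34262814]
near rim [[ 0.49599835 -0.15289821  0.04      ]
 [ 0.49924572 -0.05969403  0.04      ]]
```

Pad measured at (0.425, -0.004), consistent across three views, and its width checks out at 33 mm. The tray's far corner is at about x = 0.597 against 0.598 expected, so it is home. Moving over the pad.

Request:
arm_command --pt "1 -1 1.5 0 0" --pt "1 -1 1.5 0 0" --pt "1 0 0 4 0" --pt "1 0 0 4 0" --pt "1 0 0 2 0" --pt "1 0 0 0 0"

```text
t: 9.3
tool_pos: [0.4246, -0.0048, 0.1176]
orientation: [-0.002, 0.032, 0.999, 0.0]
ft_force: [-0.7, -0.2, 0.8]
opening: -0.0001
grip_force: 0.0
```

Request:
arm_command --pt "1 0 0 0.5 0" --pt "1 0 0 0.5 0" --pt "1 0 0 0.5 0" --pt "1 -0.1 0 0.5 0"

```text
t: 9.8
tool_pos: [0.4264, -0.0048, 0.0996]
orientation: [-0.0, 0.032, 0.999, 0.0]
ft_force: [-3.9, 0.4, 5.0]
opening: 0.0001
grip_force: 2.7
```

Request:
arm_command --pt "1 -0.1 0 0.6 0" --pt "1 -0.1 0 0.6 0" --pt "1 -0.1 0 0.5 0" --pt "1 -0.1 0 0.5 0" --pt "1 0 0 0.4 0" --pt "1 0 0 0 0"

```text
t: 10.55
tool_pos: [0.4311, -0.0051, 0.0739]
orientation: [0.001, 0.032, 0.999, 0.0]
ft_force: [-2.2, 0.2, 7.2]
opening: 0.0
grip_force: 3.9
```

Near the stop; press a little further, then hold.

Request:
arm_command --pt "1 0 0 0.2 0" --pt "1 0 0 0.2 0" --pt "1 0 0 0 0" --pt "1 0 0 0 0" --pt "1 0 0 0 0" --pt "1 0 0 0 0" --pt "1 0 0 0 0" --pt "1 0 0 0 0" --pt "1 0 0 0 0" --pt "1 0 0 0 0" --pt "1 0 0 0 0" --pt "1 0 0 0 0" --pt "1 0 0 0 0" --pt "1 0 0 0 0" --pt "1 0 0 0 0" --pt "1 0 0 0 0"

```text
t: 12.55
tool_pos: [0.4317, -0.0051, 0.0725]
orientation: [0.002, 0.032, 0.999, -0.0]
ft_force: [-12.2, 0.2, 25.5]
opening: 0.0
grip_force: 13.9
```

```bash
python3 - <<'E'
from h import *
im=read_camera('top'); cv2.imwrite('pics/t4.png',cv2.resize(im[150:260,290:430],None,fx=5,fy=5,interpolation=cv2.INTER_CUBIC)[:,:,::-1])
E
```

```text
(no output)
```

View pics/t4.png

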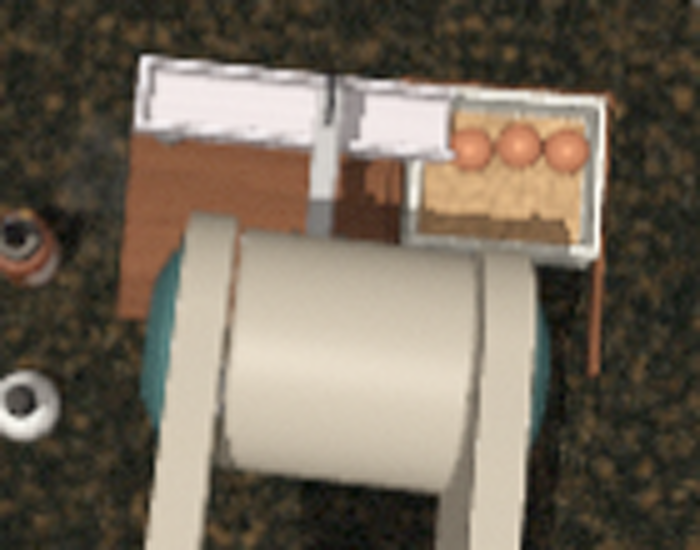

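The chute is empty and all three balls lie in the tray at (472,148), (520,145) and (567,150). Release the lever gradually and retreat.

Request:
arm_command --pt "1 0 0 -0.5 0" --pt "1 0.1 0 -0.7 0" --pt "1 0.1 0 -0.7 0" --pt "1 0.1 0 -0.7 0" --pt "1 0.1 0 -0.7 0" --pt "1 0.1 0 -0.7 0" --pt "1 0 0 -1 0" --pt "1 0 0 -4 0" --pt "1 0 0 -5 0" --pt "1 1 0 -3 0" --pt "1 3 0 0 0" --pt "1 2 0 0 0" --pt "1 0 0 0 0" --pt "1 0 0 0 0"

```text
t: 14.35
tool_pos: [0.366, -0.001, 0.2393]
orientation: [0.0, 0.032, 0.999, 0.0]
ft_force: [-0.4, 0.3, -0.1]
opening: 0.0
grip_force: 0.0
```

```bash
python3 - <<'E'
from h import *
im=read_camera('top'); cv2.imwrite('pics/t5.png',cv2.resize(im[150:260,230:430],None,fx=4,fy=4,interpolation=cv2.INTER_CUBIC)[:,:,::-1])
im=read_camera('wrist'); s=state(); p,st=red(im); print(s['t'],s['ft_force'],s['tool_pos'],p,st)
print(onz(cam('wrist',s),p,.106))
E
```

```text
14.45 [ 0.22379906  0.14069379 -0.79896702] [ 0.3660044  -0.00097751  0.23910841] [323.85294118 243.63529412] [305 234  39  24 510]
[[ 0.41788665 -0.00389194  0.106     ]]
```

View pics/t5.png

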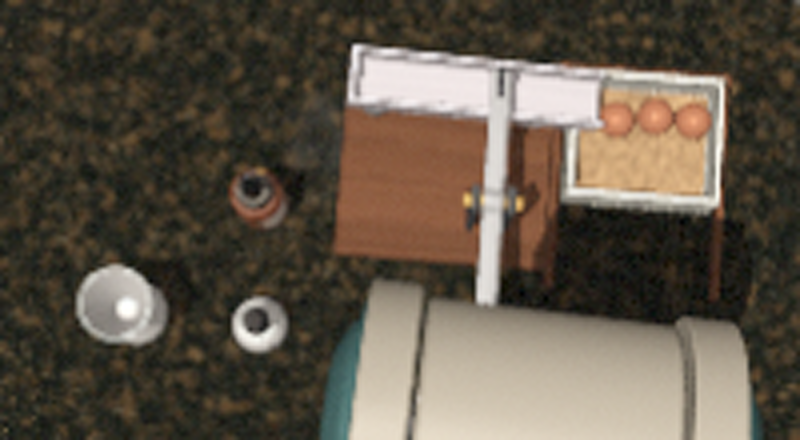

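The lever is back at rest, with the gate shut at (502,75). The balls are in the tray at about (620–692,120), the tray is home and the bystanders have not moved.

```bash
python3 -c "
from plant import *
print(hand_in())"
```

```text
the job is handed in; nothing more can be done
None
```

The job is handed in: I pushed the tray home first and then pressed the lever, all three copper balls are in the tray, the lever is back up and the bystanders are where they started; robot time was about 14.5 s of the 48 s allowed.

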